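# Reseat the disc-drive caddy in the desktop storage box

## Task

The disc in the wide storage box on the desk is badly seated: press the release button on top of that box so its caddy springs right out, then push the caddy back home until it clicks and stays in, and take your hand away. Leave the narrow card box next to it shut, and don't knock the mug.

Things in the scene. Friction and masses are not known exactly. Their poses are not given: they have to be found in the camera images.
- storage_box: Wide box, fixed to the desk: dark housing 190 deep (x), 150 wide (y), 75 mm high; the similar card box is only 85 mm wide; either may be on the left. Origin: centre of its underside, at desk height; z up, -x side is its front. Aluminium caddy front panel: 136 wide, z = 10 to 66 mm, outer face at x = -107 mm when shut (12 mm proud of the housing), -162 mm when out.
- release_top (a point): Centre of the top of the wide box's release button, a grey round cap 25 mm in diameter on its roof, at x = -40, y = 0, z = 87 mm from the box's origin (12 mm above the roof). Press straight down: travel 9 mm, frees the caddy at 5 to 6 mm, takes 1.5 N at first and 5 N fully down, springs back up.
- caddy (a joint): Caddy position in m: 0 latched shut, grows along the box's -x, 0.055 fully out. A spring (6.5 N shut, 2.5 N out) drives it out in under 1 s when freed. To shut it push the front panel along the box's +x; near the end a cam adds about 3 N and dips the button. It clicks 1 to 2 mm past 0, hard stop at -0.006; let go, it returns to 0 and stays (unlatched, it springs out again).
- card_tray (a joint): Position in m of the tray of the narrow card box (85 wide, 190 deep, 75 mm high, its own button on top, same mechanism): 0 shut; must stay shut.
- mug: White mug, 80 mm in diameter, 95 mm high, handle at its +y; origin at the centre of its underside. A bystander standing on the desk.
Not all that is in view belongs to the job. Leave any red look-alike of the storage_box alone.

How it is judged (in metres and radians):
On the way:
1. the caddy of the wide box has sprung out (more than 45 mm) (value of joint caddy above 0.045 m), for 0.2 s.
At the end, for the whole second after the job is handed in: The caddy of the wide box is latched home again (within 3 mm of shut, staying there by itself, at rest), and the card box's tray is shut (within 5 mm) (value of joint caddy below 0.003 m and velocity of joint caddy between -0.01 and 0.01 m/s and value of joint card_tray below 0.005 m); the robot touches nothing.
It fails at once if the card box's tray is sprung open (more than 10 mm) (value of joint card_tray above 0.01 m).
It fails at once if the mug is knocked (moved more than 30 mm or tipped more than 0.3 rad) (distance of mug from where it was at the start of the episode above 0.03 m or angle between mug's own z axis and vertical above 0.3 rad).
It also fails if it takes over 40 s, if anything falls off the work surface, if the arm or the gripper's body presses on something with over 40 N, if the wrist force passes 120 N, or if a joint passes its speed limit or range.

## Robot

A 6-joint arm with a two-finger parallel gripper is mounted at the origin on the work surface. World frame = base frame: x ahead of the robot, y to its left, z up, the work surface at z = 0. Lengths are in mm, angles in rad, forces in N, time in s.
With the tool pointing down it reaches from about 300 to 775 mm from the base axis. Payload 14.6 kg.
Tool frame: the origin (TCP) lies between the finger pads; the fingertips stand 19 mm ahead of it and the grasp point (between the pads) is the TCP; z points along the fingers, y is the line along which they close (so a half turn about z gives the same grasp; the last joint's range is limited). The gripper opens to 94 mm and grips with 3 to 60 N. Pads are 16 mm wide; open, the fingers measure 119 mm over their backs; the gripper's body (75 mm by 177 mm) begins 78 mm behind the grasp point.
Start: joints at [-1.227, 0.3, 1.521, -0, 1.321, -0.067], TCP at [219.631, -504.234, 224.446] pointing down, gripper open.
Joint ranges: [-3.03, 3.03], [-0.79, 2.21], [0.23, 2.52], [-1.04, 4.18], [0, 3.07], [-2.55, 2.55]. Speed limits (rad/s): [2.22, 2.22, 2.57, 3.14, 3.14, 3.14].

## Interface

Orientations are given as [roll, pitch, yaw] about the fixed x, y, z axes, in that order (R = Rz(yaw) Ry(pitch) Rx(roll)).
In Python, from cell import monitor, imaging, job, find_in, trace gives the robot as it stands. The module is installed in compiled form; this text tells all that it offers.
- The arm moves only by the tool arm_command, never from a script. Its argument "steps" is a list of rows, each a list of 5 numbers: the opening, from 0 (shut) to 1 (fully open), then the shift along the tool's x, y, z in mm, then the turn about the tool's z in degrees. In form: [[gripper, dx, dy, dz, turn], ...]. A call has 1 to 20 rows; each row is the pose to reach, as a shift and turn from the pose commanded when the call began, along the tool's axes at that moment; what a row does not reach only later rows make up. A row lasts 1/8 s, in which the tool goes at most 62.5 mm and 10.7 degrees, less where a joint would pass 70% of its speed; a pose out of reach is approached as far as the arm can. A call with a gripper value outside its range is refused whole. The fingers move at their own pace and stop on an object; "force" is the grip in N (left out, the last holds). Time passes only in rows, so rows that repeat a pose let the fingers close. It gives the time, the measured TCP pose, the force, the opening and the grip force at its end, in the units of the state.
- monitor.read_state(): the state, without advancing time (a new reading comes with each control period).
- imaging.camera(name): name is "scene" or "top" or "wrist"; returns a dict with "img" (400x640x3 uint8, red, green, blue), "mtx" (3x3 intrinsics, pixels), "view" (4x4, takes a point from world to camera coordinates). Camera axes: x right, y down, z forward; pixel columns grow to the right and rows downward; lengths in mm; the calibration is good to about 2 mm. The wrist camera is an equidistant fisheye: a pixel r from the principal point sees the ray r / f radians off the axis. A picture is of the moment at which its call begins. There is no depth.
- job.sign_off(): hands the job in; it is judged then, once.
Trained networks look in a picture, given as the dict that the camera call returned (one of the last four; its "shot" number tells which), for a name from the list of things; names that differ only in an ending like _2 or _b are one class to them, and where a whole thing is asked for, a point or a joint stands for the part that bears it (a point fixed in the world has none). Each returns a list of dicts, best first, with "p" (0 to 1); they miss things now and then, are a little off and sometimes report something else, mostly with a low value. They report only what shows in the picture. A call takes as long as a camera call. They do not tell look-alikes from the thing itself.
- find_in(picture, target): "rect" ([centre column, centre row, width, height] in pixels, round what is visible of it).
- trace(picture, target): "region" (400x640 bool, what is visible of it) and "rect" ([centre column, centre row, width, height] in pixels, round what is visible of it).
The state is a dict: "clock": time; "joints": joint angles; "qd": joint speeds; "effort": joint torques, N m; "eef_pos": TCP position; "eef_rot": TCP orientation; "wrist_force": force on the tool from outside, world axes, zero at the start; "moment": the same for the moment, N m; "finger_gap": finger opening in mm; "finger_force": force on a finger pad.
Only numpy, scipy, OpenCV 4.12 (cv2) and the standard library are available. Lean on these libraries where they do the work, as an engineer would, in place of code of your own. Each camera call takes 0.05 s, during which the arm holds its last target. There are 200 camera calls.

## Working session

There is one attempt and no reset: what is moved stays moved. The work goes in short steps, Python scripts to look and compute and a tool call to move; the robot and the scene stay as the last step left them, time stands still between calls to the robot, and variables do not carry over. Pictures are saved under pics/ and viewed, at most 10 in all, crops included, and the job is handed in when it is done.

Besides the shell and the picture viewer there is one more tool, called after "Emit:" as a command line: name --pt "numbers of a row" for each row, then --argument value for the rest. arm_command: Moves the arm, as the interface text tells. Its arguments: {"type":"object","properties":{"steps":{"type":"array","items":{"type":"array","items":{"type":"number"}}},"force":{"type":"number"}},"required":["steps"]}

```bash
mkdir -p pics; python3 - <<'E'
from cell import monitor, imaging, job, find_in, trace
import cv2,numpy as np
s=monitor.read_state();print(s['clock'],s['eef_pos'],s['eef_rot'],s['finger_gap'])
for n in ['scene','top']:
    c=imaging.camera(n);cv2.imwrite(f'pics/{n}0.png',c['img'][:,:,::-1])
    print(n,c['mtx'].tolist(),np.round(c['view'],4).tolist())
    for t in ['storage_box','release_top','mug','card_tray']:
        for d in find_in(c,t)[:4]: print(t,round(d['p'],2),np.round(d['rect'],1).tolist())
E
```

```text
0.0 [ 219.54651924 -504.00940066  223.85944654] [-3.14037557e+00 -7.37487657e-05  4.10781935e-01] 94.44569312547547
scene [[491.9718216250337, 0.0, 310.9665046325645], [0.0, 491.9718216250337, 205.12943323484274], [0.0, 0.0, 1.0]] [[-0.2502, 0.9681, 0.0127, 50.1915], [0.7365, 0.1988, -0.6466, -411.9497], [-0.6285, -0.1524, -0.7627, 1663.6385], [0.0, 0.0, 0.0, 1.0]]
storage_box 0.78 [317.9, 217.3, 83.1, 90.8]
storage_box 0.55 [401.4, 304.6, 77.1, 95.5]
release_top 0.59 [323.1, 191.5, 9.6, 8.8]
mug 0.76 [484.8, 234.8, 43.9, 50.3]
top [[394.96101034386663, 0.0, 319.99055598030503], [0.0, 394.96101034386663, 199.56162121978608], [0.0, 0.0, 1.0]] [[0.0438, -0.999, -0.0, 91.8843], [-0.9791, -0.0429, -0.1987, 625.2225], [0.1985, 0.0087, -0.9801, 1023.702], [0.0, 0.0, 0.0, 1.0]]
storage_box 0.96 [242.4, 142.6, 60.9, 83.1]
storage_box 0.55 [318.8, 210.2, 58.9, 76.1]
release_top 0.43 [317.5, 221.6, 8.6, 2.6]
release_top 0.4 [242.6, 150.4, 7.9, 9.1]
mug 0.9 [168.2, 214.4, 41.6, 34.1]
card_tray 0.74 [457.8, 241.1, 35.0, 6.7]
```

```bash
python3 - <<'E'
import cv2,numpy as np
a=cv2.imread('pics/scene0.png');b=cv2.imread('pics/top0.png')
cv2.imwrite('pics/both.png',cv2.resize(b[60:340,120:540],(798,532),interpolation=cv2.INTER_CUBIC))
E
```

```text
(no output)
```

View pics/both.png

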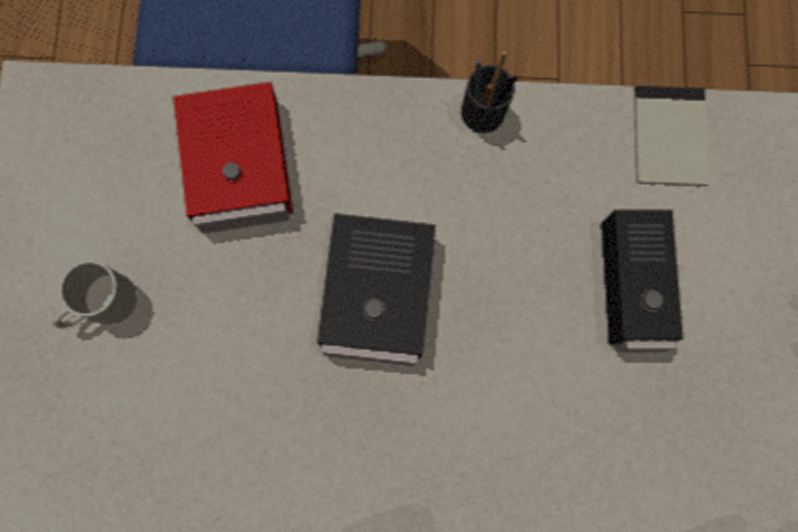

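View pics/scene0.png

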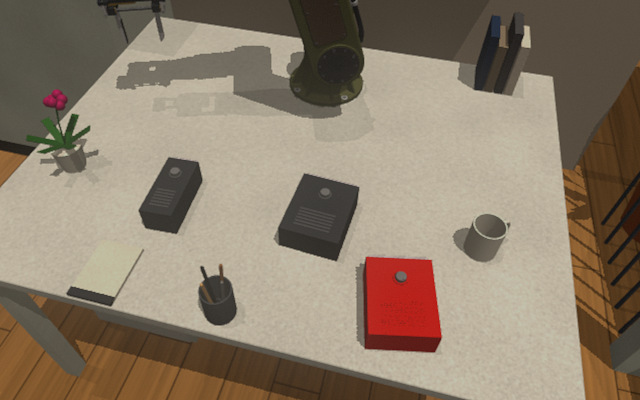

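The top view shows a dark wide box with its button at about (317,222). The look-alikes are the red box with its button at (242,150) and the narrow card box at about (463,217). The mug is at (168,214). I choose the dark wide box, which matches the description, and will fit its pose now.

```bash
cat >h.py <<'E'
import cv2,numpy as np
from scipy.optimize import minimize
from cell import monitor, imaging, job, find_in, trace
def proj(c,P):
    q=(c['view']@np.c_[P,np.ones(len(P))].T)[:3]
    u=c['mtx']@q; return (u[:2]/u[2]).T
def at_z(c,px,z):
    R,t=c['view'][:3,:3],c['view'][:3,3]
    d=R.T@np.linalg.inv(c['mtx'])@[*px,1];o=-R.T@t
    return o+d*(z-o[2])/d[2]
def box2w(p,P):
    c,s=np.cos(p[2]),np.sin(p[2]);P=np.atleast_2d(P)
    return np.c_[p[0]+c*P[:,0]-s*P[:,1],p[1]+s*P[:,0]+c*P[:,1],P[:,2]]
E
python3 - <<'E'
from h import *
cs=[imaging.camera(n) for n in('top','scene')]
B=np.array([[x,y,z] for x in(-95,95) for y in(-75,75) for z in(0,75)]+[[-107,y,z] for y in(-68,68) for z in(10,66)],float)
rg=[]
for c,px in zip(cs,[(318,210),(318,217)]):
    d=min(trace(c,'storage_box'),key=lambda d:np.hypot(d['rect'][0]-px[0],d['rect'][1]-px[1]))
    print(d['p'],d['rect']);rg.append(d['region'])
def iou(p,c,r,k=4):
    h=cv2.convexHull(proj(c,box2w(p,B)).astype(np.float32))
    m=np.zeros((1600,2560),np.uint8);cv2.fillConvexPoly(m,np.round((h+.5)*k*16).astype(np.int32),1,shift=4)
    R=cv2.resize(r.astype(np.uint8),(2560,1600),interpolation=0)
    return (m&R).sum()/(m|R).sum()
g=at_z(cs[0],(318,210),75);p0=[g[0],g[1],0]
S=np.array([p0]+[[p0[0]+20,p0[1],0],[p0[0],p0[1]+20,0],[p0[0],p0[1],-.2]])
for sel in([0,1],[0],[1]):
    r=minimize(lambda p:-sum(iou(p,cs[i],rg[i]) for i in sel),p0,method='Nelder-Mead',options=dict(initial_simplex=S,xatol=.2,fatol=1e-4))
    p=r.x;print(sel,p,r.fun,'button',box2w(p,[[-40,0,87]]),'front',box2w(p,[[-107,0,38]]))
    if len(sel)==2:
        for c in cs: print(proj(c,box2w(p,[[-40,0,87]])))
        a=cs[0]['img'].copy();b=cs[1]['img'].copy()
        for c,i in((cs[0],a),(cs[1],b)):
            cv2.polylines(i,[np.round(cv2.convexHull(proj(c,box2w(p,B)).astype(np.float32))).astype(int)],1,(0,255,0),1)
            q=proj(c,box2w(p,[[-40,0,87]]))[0];cv2.circle(i,tuple(np.round(q).astype(int)),1,(255,0,0),-1)
        o=np.hstack([cv2.resize(a[150:270,260:380],(390,390)),cv2.resize(b[150:270,260:380],(390,390))]);cv2.imwrite('pics/fit.png',o[:,:,::-1])
E
```

```text
0.59 [317.9, 211.6, 60.2, 75.9]
0.89 [319.1, 218.3, 78.4, 89.0]
[0, 1] [ 5.94363195e+02  1.23024475e+02 -6.93697333e-02] -1.9316145572614216 button [[554.45939924 125.79703977  87.        ]] front [[487.62054196 130.44108516  38.        ]]
[[316.41746694 222.00835371]]
[[324.71908674 191.1907566 ]]
[0] [ 5.94109523e+02  1.24653204e+02 -6.99475725e-02] -0.96647562337179 button [[554.20733651 127.44882611  87.        ]] front [[487.3711739  132.13149284  38.        ]]
[1] [ 5.94764363e+02  1.21917818e+02 -5.91366180e-02] -0.9762667262481071 button [[554.83428576 124.28190454  87.        ]] front [[487.95140579 128.24174899  38.        ]]
```

View pics/fit.png

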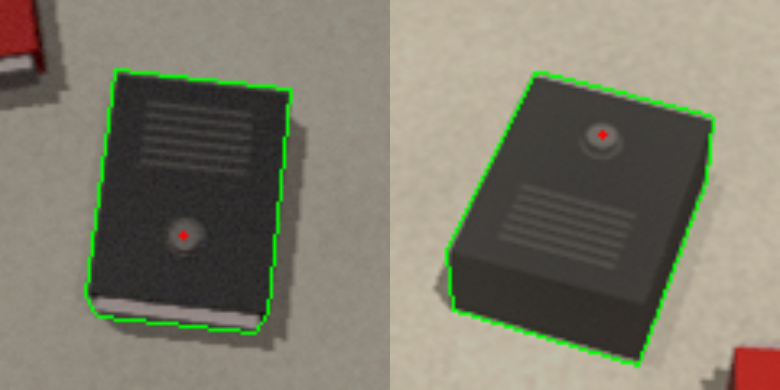

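The fit sits well in both views: button at about (554.5, 125.8, 87) and box yaw -0.07. I'll move above the button with the fingers shut and the tool aligned to the box.

Emit:
arm_command --pt "0 558.5 -443.7 50 27.5" --pt "0 558.5 -443.7 50 27.5" --pt "0 558.5 -443.7 50 27.5" --pt "0 558.5 -443.7 50 27.5" --pt "0 558.5 -443.7 50 27.5" --pt "0 558.5 -443.7 50 27.5" --pt "0 558.5 -443.7 50 27.5" --pt "0 558.5 -443.7 50 27.5" --pt "0 558.5 -443.7 50 27.5" --pt "0 558.5 -443.7 50 27.5" --pt "0 558.5 -443.7 50 27.5" --pt "0 558.5 -443.7 50 27.5" --pt "0 558.5 -443.7 50 27.5" --pt "0 558.5 -443.7 50 27.5" --pt "0 558.5 -443.7 50 27.5" --pt "0 558.5 -443.7 50 27.5" --pt "0 558.5 -443.7 50 27.5" --pt "0 558.5 -443.7 50 27.5" --force 20

```text
clock: 2.95
eef_pos: [554.5, 125.4, 174.6]
eef_rot: [-3.142, -0.0, -0.069]
wrist_force: [0.9, -0.5, 0.3]
finger_gap: 0.2
finger_force: 0.0
```

```bash
python3 - <<'E'
from h import *
c=imaging.camera('wrist')
K,V=c['mtx'],c['view'];print(K.tolist())
def fe(P):
    q=V[:3,:3]@P+V[:3,3];r=np.hypot(q[0],q[1]);th=np.arctan2(r,q[2])
    return K[:2,2]+K[0,0]*th*q[:2]/max(r,1e-9)
u=fe(np.array([554.5,125.8,87]));print('button px',u, 'tip px',fe(np.array([554.5,125.4,155.6])),[d['rect'] for d in find_in(c,'release_top')])
i=c['img'].copy();cv2.circle(i,tuple(np.round(u).astype(int)),2,(255,0,0),-1)
cv2.imwrite('pics/wrist.png',i[:,:,::-1])
E
```

```text
[[309.70691628693146, 0.0, 322.32668244792063], [0.0, 309.70691628693146, 195.27544560449437], [0.0, 0.0, 1.0]]
button px [322.57486007 205.14554669] tip px [323.39070935 234.20604218] [[94.2, 29.2, 21.1, 24.0], [321.4, 203.1, 27.8, 31.1]]
```

View pics/wrist.png

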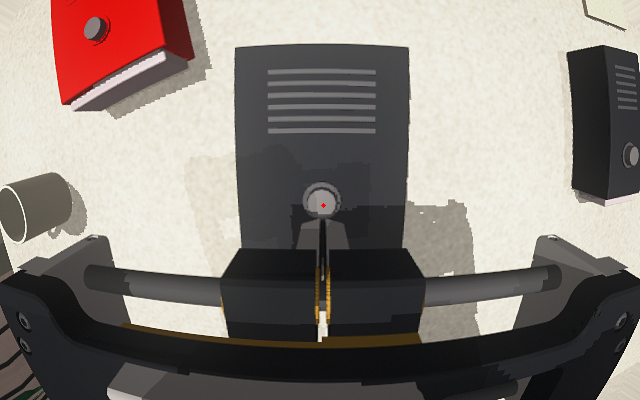

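The wrist view shows the dark wide box below, with its button at (321,203), about 1 mm from the prediction. Pressing now, then lifting.

Emit:
arm_command --pt "0 0.5 0 40 0" --pt "0 0.5 0 62 0" --pt "0 0.5 0 68 0" --pt "0 0.5 0 71 0" --pt "0 0.5 0 74 0" --pt "0 0.5 0 76 0" --pt "0 0.5 0 76.5 0" --pt "0 0.5 0 76.5 0"

```text
clock: 4.05
eef_pos: [555.3, 125.5, 98.5]
eef_rot: [-3.141, -0.001, -0.069]
wrist_force: [-2.2, -1.1, 4.8]
finger_gap: 0.3
finger_force: 2.1
```

Emit:
arm_command --pt "0 0 0 -30 0" --pt "0 0 0 -60 0" --pt "0 0 0 -60 0" --pt "0 0 0 -60 0" --pt "0 0 0 -60 0" --pt "0 0 0 -60 0"

```text
clock: 4.8
eef_pos: [554.8, 125.5, 157.2]
eef_rot: [3.141, 0.001, -0.069]
wrist_force: [0.3, -0.6, 0.3]
finger_gap: 0.3
finger_force: 0.0
```

```bash
python3 - <<'E'
from h import *
c=imaging.camera('top');p=[594.4,123,-.069]
print(proj(c,box2w(p,[[-107,0,66],[-162,0,66]])))
cv2.imwrite('pics/open.png',cv2.resize(c['img'][130:310,220:420],(600,540))[:,:,::-1])
E
```

```text
[[313.63870343 247.78021721]
 [311.23452621 268.50323836]]
```

View pics/open.png

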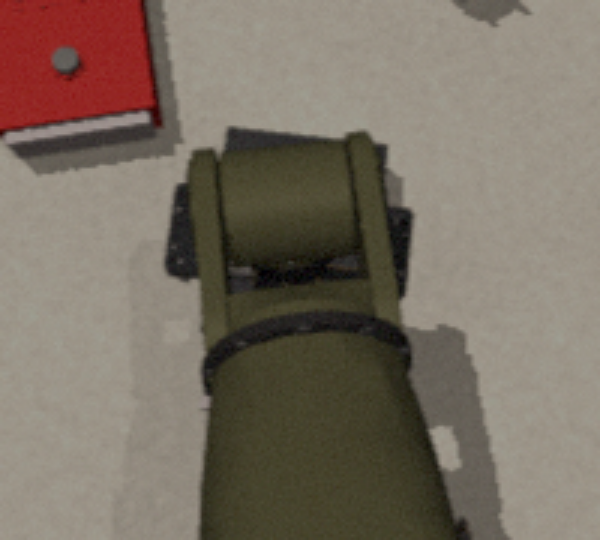

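Emit:
arm_command --pt "0 -60 0 0 0" --pt "0 -120 0 0 0" --pt "0 -160 0 0 0" --pt "0 -160 0 0 0" --pt "0 -160 0 0 0"

```text
clock: 5.48
eef_pos: [396.1, 136.7, 158.2]
eef_rot: [-3.141, -0.001, -0.069]
wrist_force: [-0.4, 0.6, -0.3]
finger_gap: 0.5
finger_force: 0.0
```

```bash
python3 - <<'E'
from h import *
c=imaging.camera('wrist')
cv2.imwrite('pics/open2.png',c['img'][:,:,::-1])
E
```

```text
(no output)
```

View pics/open2.png

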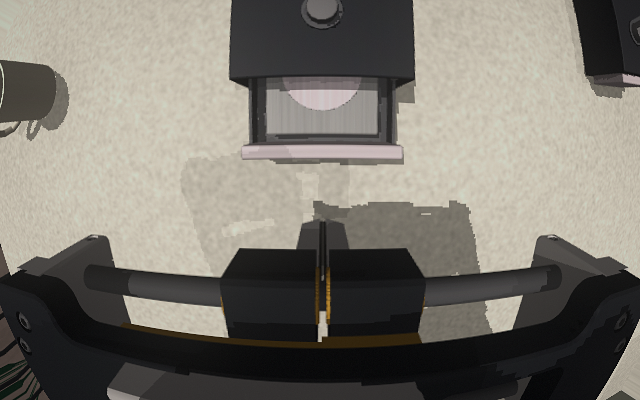

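The wrist view shows the caddy fully out, its panel at (322,152) and centred on the tool. I'll lower in front of it and push.

Emit:
arm_command --pt "0 0 0 60 0" --pt "0 0 0 113 0" --pt "0 0 0 113 0" --pt "0 0 0 113 0" --pt "0 15 0 113 0" --pt "0 25 0 113 0" --pt "0 32 0 113 0" --pt "0 40 0 113 0" --pt "0 48 0 113 0" --pt "0 56 0 113 0" --pt "0 64 0 113 0" --pt "0 72 0 113 0" --pt "0 77 0 113 0" --pt "0 80 0 113 0" --pt "0 82 0 113 0" --pt "0 82 0 113 0"

```text
clock: 7.52
eef_pos: [477.0, 130.9, 44.9]
eef_rot: [3.141, 0.001, -0.069]
wrist_force: [-6.1, -0.2, 6.3]
finger_gap: 0.5
finger_force: 3.3
```

Emit:
arm_command --pt "0 1 0 0 0" --pt "0 2 0 0 0" --pt "0 3 0 0 0" --pt "0 3 0 0 0"

```text
clock: 8.02
eef_pos: [480.0, 130.7, 44.8]
eef_rot: [3.141, 0.001, -0.069]
wrist_force: [-5.4, 0.9, 4.1]
finger_gap: 0.4
finger_force: 3.0
```

Emit:
arm_command --pt "0 1 0 0 0" --pt "0 2 0 0 0" --pt "0 2 0 0 0"

```text
clock: 8.4
eef_pos: [482.0, 130.6, 44.9]
eef_rot: [3.141, 0.001, -0.069]
wrist_force: [-6.5, 0.5, 4.2]
finger_gap: 0.5
finger_force: 3.1
```

Emit:
arm_command --pt "0 1 0 0 0" --pt "0 2 0 0 0" --pt "0 2 0 0 0"

```text
clock: 8.78
eef_pos: [484.0, 130.4, 44.8]
eef_rot: [3.141, 0.001, -0.069]
wrist_force: [-6.2, 0.9, 4.7]
finger_gap: 0.7
finger_force: 3.2
```

Emit:
arm_command --pt "0 1 0 0 0" --pt "0 2 0 0 0" --pt "0 2 0 0 0"

```text
clock: 9.15
eef_pos: [485.0, 130.3, 44.8]
eef_rot: [3.141, 0.003, -0.069]
wrist_force: [-14.2, -0.4, 11.9]
finger_gap: 0.6
finger_force: 7.2
```

Emit:
arm_command --pt "0 1 0 0 0" --pt "0 1.5 0 0 0" --pt "0 1.5 0 0 0"

```text
clock: 9.52
eef_pos: [485.1, 130.3, 44.8]
eef_rot: [3.141, 0.007, -0.069]
wrist_force: [-26.2, 1.0, 21.5]
finger_gap: 0.5
finger_force: 13.4
```

Hard stop reached. Backing away and checking.

Emit:
arm_command --pt "0 -4 0 0 0" --pt "0 -15 0 0 0" --pt "0 -50 0 0 0" --pt "0 -90 0 0 0" --pt "0 -90 0 -60 0" --pt "0 -90 0 -110 0" --pt "0 -90 0 -110 0" --pt "0 -90 0 -110 0" --pt "0 -90 0 -110 0" --pt "0 -90 0 -110 0"

```text
clock: 10.78
eef_pos: [397.6, 136.3, 154.1]
eef_rot: [3.141, 0.002, -0.069]
wrist_force: [-0.2, 0.2, -0.6]
finger_gap: 0.4
finger_force: 0.0
```

```bash
python3 - <<'E'
from h import *
c=imaging.camera('wrist');print(monitor.read_state()['wrist_force'])
cv2.imwrite('pics/shut.png',c['img'][:,:,::-1])
E
```

```text
[ 0.54377178 -0.20703652  0.21398849]
```

View pics/shut.png

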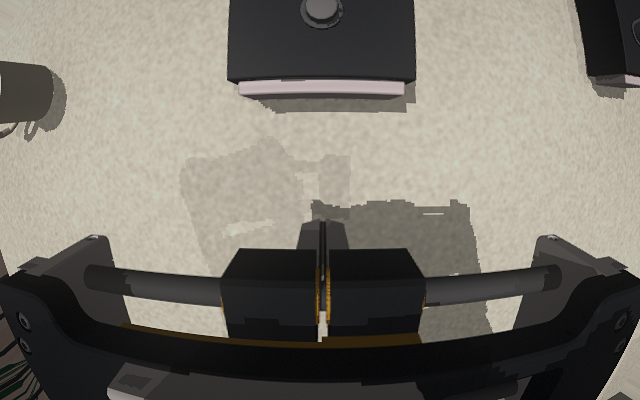

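The caddy is shut: its panel sits at (322,88), against the housing, more than a second after release. The card box is still closed and the mug is standing.

```bash
python3 -c "
from cell import job;print(job.sign_off())"
```

```text
the job is handed in; nothing more can be done
None
```

The wide box's caddy sprang fully out and is pushed back home and staying shut, the card box was left shut and the mug standing, the hand is clear, and the job is handed in (no verdict was returned).

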